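# Drive the seized hinge pin out of the loudspeaker bracket

## Task

The hinge pin of the loudspeaker bracket on the desk is seized, and its head is underneath, so it only comes out downwards. Take the thin drift punch with the square handle, find the hinge hole in the block's top with its tip, and press the pin steadily down, without pressing hard (touch down slowly, never above 60 N) and without the gripper pushing on the bracket, until its head lands on the floor of the catch cup below. Then stand the punch back upright in its own stand, seated on its collar, let go, and leave the other things on the desk alone.

Things in the scene. Friction and masses are not known exactly. Their poses are not given: they have to be found in the camera images.
- bracket: grey loudspeaker bracket, fixed to the desk. Base plate 150 (x) x 100 (y) x 8 mm; origin at the centre of its underside, z up. Two cheeks carry a hinge block 84 (x) x 58 (y) x 30 mm, its top 80 mm above the desk. A vertical round hole, 10 mm diameter, 1 mm chamfer, goes through its middle and holds the pin. An arm with a 50 mm flange reaches x = 132, z = 94 mm. The block stays put
- block_top (a point): the bracket's own middle at the height of the block's top, 80 mm above the desk; axes as the bracket. NOT the hole: the block is clamped somewhere along its slot, so the hole lies 0 to 12 mm from here, either way along the bracket's x, at y = 0. That offset is not measured: find it by feel or eye. Two screw heads (10 mm wide, 3 mm high) stand on the block 36 mm either side of the hole in x
- hinge_pin (a joint): how far the pin has gone down (m), 0 to 0.004 at the start. Steel, stem 9 mm wide, 27 mm long, 16 mm head on its lower end under the block. At 0 the stem's upper end lies 3 mm below the block's top. About 10 N moves it, a little more when faster; it stays where it is left. At 0.027 it has left the hinge; at 0.032 its head lands on the catch cup's rubber floor, which gives about 1 mm
- punch: drift punch, steel, 108 mm long, 0.12 to 0.20 kg. From the tip up: flat-ended shank 7 mm wide, 46 mm long; collar 24 mm wide, 6 mm thick; square handle 16 x 16 mm, 56 mm long, its flats facing the punch's x and y. Origin: centre of the tip; z runs up to the handle. It starts upright, tip down in its stand, the collar on the stand's top and the tip 10 mm above the desk
- stand: the punch's own stand: dark wooden block 62 x 62 x 56 mm fixed to the desk, a vertical hole in the middle of its top, 12 mm wide, 1.5 mm chamfer, 52 mm deep. Origin: centre of its underside
- stand_mouth (a point): centre of the hole's mouth on top of that stand, 56 mm above the desk
- stand2: the second, equal wooden block with a wider hole (18 mm), which holds the thick drift; origin at the centre of its underside. The two stands may be swapped
- fat_drift: the wrong tool: a thick drift, shank 14 mm diameter (will not enter the hinge hole), round handle 20 mm diameter and 40 mm long, standing shank down in the second wooden stand. Origin: its tip. Leave it alone
- screwdriver: screwdriver with black handle lying on the desk, about 200 mm long; bystander
- tape_roll: roll of paper tape lying flat, 90 mm diameter, 20 mm high; bystander
- mug: white mug, 76 mm diameter, 85 mm high; bystander
- handset: black telephone lying flat, 150 x 70 x 10 mm; bystander
- stapler: stapler, 130 x 35 x 36 mm; bystander
- remote: grey remote control lying flat, 120 x 42 x 16 mm; bystander

How it is judged:
On the way:
1. the punch, its tip inside the hinge hole, has driven the pin down past 29 mm (bottom at 32) (value of joint hinge_pin above 0.029 m and z of punch in the frame of bracket below 0.056 m and horizontal distance between punch and block_top below 0.02 m), for 0.1 s.
At the end, for the whole second after the job is handed in: the hinge pin is down past 29 mm (its stop is at 32 mm), and the punch is at rest, upright within 0.1 rad, in its own stand: tip within 6 mm of the hole's axis and within 4 mm of the height it has when the collar rests on the stand (value of joint hinge_pin above 0.029 m and horizontal distance between punch and stand_mouth below 0.006 m and z of punch in the frame of stand between 0.006 and 0.014 m and angle between punch's own z axis and vertical below 0.1 rad and linear speed of punch below 0.02 m/s); the robot touches nothing.
It fails at once if the punch presses on the bracket or pin with more than 60 N (contact force between punch and bracket above 60 N).
It fails at once if the gripper or arm pushes on the bracket (contact force between any of the arm, the fingers and bracket above 3 N).
It fails at once if a bystander (thick drift, screwdriver, tape roll, mug, telephone, stapler or remote) is moved by more than 25 mm (distance of any of fat_drift, screwdriver, tape_roll, mug, handset, stapler, remote from where it was at the start of the episode above 0.025 m).
It also fails if it takes over 67 s, if anything falls off the work surface, if the arm or the gripper's body presses on something with over 40 N, if the wrist force passes 120 N, or if a joint passes its speed limit or range.

## Robot

A 7-joint arm with a two-finger parallel gripper is mounted at the origin on the work surface. World frame = base frame: x ahead of the robot, y to its left, z up, the work surface at z = 0. Lengths are in m, angles in rad, forces in N, time in s.
With the tool pointing down it reaches from about 0.425 to 1.025 m from the base axis. Payload 9.4 kg.
Tool frame: the origin (TCP) lies between the finger pads; the fingertips stand 19 mm ahead of it and the grasp point (between the pads) is the TCP; z points along the fingers, y is the line along which they close (so a half turn about z gives the same grasp; the last joint's range is limited). The gripper opens to 85 mm and grips with 20 to 120 N. Pads are 22 mm wide; open, the fingers measure 114 mm over their backs; the gripper's body (76 mm by 85 mm) begins 54 mm behind the grasp point. The pads swing forward as they close: fully open they stand 13 mm farther back than shut.
Start: joints at [1.053, 0.599, -0.003, 1.599, 0.002, 0.943, -0.08], TCP at [0.309, -0.656, 0.25] pointing down, gripper open.
Joint ranges: [-2.57, 2.57], [-0.35, 1.97], [-1.29, 1.29], [0.11, 2.56], [-1.05, 4.19], [0.11, 1.86], [-2.63, 2.63]. Speed limits (rad/s): [2.22, 2.22, 3.01, 3.01, 3.14, 3.14, 3.14].

## Interface

Orientations are given as a 3x3 rotation matrix whose columns are the frame's x, y, z axes.
In Python, from station import bot, optics, status, job_done gives the robot as it stands (bot), with the cameras (optics), the readings (status) and the job as plain functions.
- The arm moves only by the shell command python3 steer.py 'ROWS' [OPENING] [FORCE]. ROWS is a JSON list of rows, 1 to 12 of them, each an object with the fields d (a list: dx, dy, dz in shares of the most that a row can go, 1 being 62.5 mm), rotvec (a list: a rotation vector rx, ry, rz in normalised numbers (1 is 180 degrees)); a field left out counts as zero; each row shifts and turns the commanded pose from where the row before left it, along the tool's axes as they then stand; what a row does not reach is not made up. A row lasts 1/8 s, in which the tool goes at most 0.0625 m and 0.188 rad, less where a joint would pass 70% of its speed; a pose out of reach is approached as far as the arm can. OPENING is the finger opening in m, set as the command begins (- or left out keeps the last). The fingers move at their own pace and stop on an object; FORCE is the grip in N (left out, the last holds). Time passes only in rows, so rows that do not move let the fingers close. It prints the time, the measured TCP pose, the force, the opening and the grip force at its end. A shift or turn number past 1, either way, is cut back to 1. Input that does not fit is refused with a message, and nothing moves.
- status.state(): the state, without advancing time (a new reading comes with each control period).
- optics.grab_frame(name): name is "scene" or "top" or "wrist"; returns a dict with "color" (420x560x3 uint8, red, green, blue), "intrinsics" (3x3 intrinsics, pixels), "world_to_cam" (4x4, takes a point from world to camera coordinates). Camera axes: x right, y down, z forward; pixel columns grow to the right and rows downward; lengths in m; the calibration is good to about 2 mm. The wrist camera is an equidistant fisheye: a pixel r from the principal point sees the ray r / f radians off the axis. A picture is of the moment at which its call begins. There is no depth.
- job_done(): hands the job in; it is judged then, once.
The state is a dict: "time_s": time; "joints": joint angles; "qvel": joint speeds; "effort": joint torques, N m; "ee_pos": TCP position; "ee_rot": TCP orientation; "force": force on the tool from outside, world axes, zero at the start; "torque": the same for the moment, N m; "grip_width": finger opening in m; "finger_force": force on a finger pad.
Only numpy, scipy, OpenCV 4.12 (cv2) and the standard library are available. Lean on these libraries where they do the work, as an engineer would, in place of code of your own. Each camera call takes 0.05 s, during which the arm holds its last target. There are 200 camera calls.

## Working session

There is one attempt and no reset: what is moved stays moved. The work goes in short steps, Python scripts to look and compute and a shell command to move; the robot and the scene stay as the last step left them, time stands still between calls to the robot, and variables do not carry over. Pictures are saved under pics/ and viewed, at most 10 in all, crops included, and the job is handed in when it is done.

```bash
ls; mkdir -p pics; python3 - <<'E'
from station import bot, optics, status, job_done
import cv2,numpy as np
s=status.state();print(s['time_s'],s['ee_pos'],np.round(s['ee_rot'],3).tolist(),s['force'],s['grip_width'])
for n in('scene','top','wrist'):
    f=optics.grab_frame(n);cv2.imwrite(f'pics/{n}0.png',f['color'][:,:,::-1]);np.savez(f'pics/{n}0.npz',**f)
    print(n,np.round(f['intrinsics'],1).tolist(),np.round(f['world_to_cam'],3).tolist())
a=cv2.imread('pics/scene0.png');b=cv2.imread('pics/top0.png')
E
```

```text
pics
station.py
steer.py
0.0 [ 0.30913066 -0.65529147  0.24938135] [[0.904, 0.427, -0.001], [0.427, -0.904, 0.001], [-0.0, -0.002, -1.0]] [ 0.09273809 -0.46528471  0.12839254] 0.08552917621520802
scene [[477.8, 0.0, 288.4], [0.0, 477.8, 210.7], [0.0, 0.0, 1.0]] [[-0.85, 0.527, -0.011, 0.519], [0.28, 0.432, -0.857, -0.096], [-0.447, -0.732, -0.515, 1.534], [0.0, 0.0, 0.0, 1.0]]
top [[526.0, 0.0, 279.0], [0.0, 526.0, 208.1], [0.0, 0.0, 1.0]] [[-0.014, -1.0, 0.024, -0.022], [-0.996, 0.012, -0.09, 0.605], [0.09, -0.025, -0.996, 1.402], [0.0, 0.0, 0.0, 1.0]]
wrist [[325.2, 0.0, 278.4], [0.0, 325.2, 211.7], [0.0, 0.0, 1.0]] [[0.426, -0.905, -0.002, -0.725], [-0.872, -0.411, 0.265, -0.033], [-0.241, -0.112, -0.964, 0.379], [0.0, 0.0, 0.0, 1.0]]
```

View pics/top0.png

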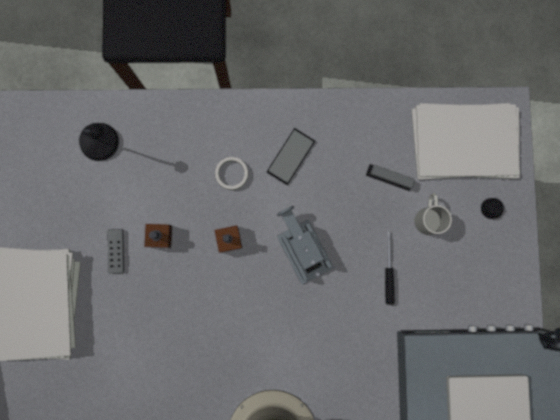

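View pics/scene0.png

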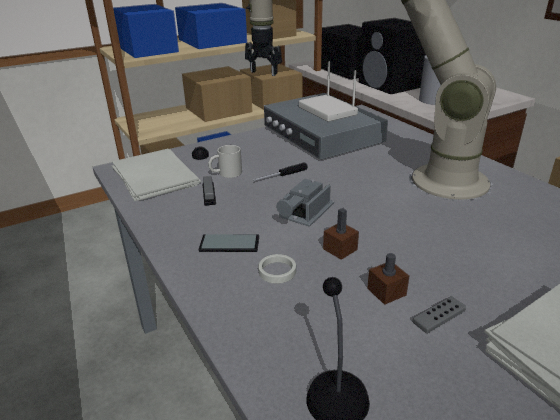

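The top view shows two stands at (158,236) and (228,238), and the bracket at (305,250). In the scene view the longer handle, probably the punch, is at (342,222). I'll enlarge both areas.

```bash
python3 - <<'E'
import cv2,numpy as np
s=cv2.imread('pics/scene0.png');t=cv2.imread('pics/top0.png')
def c(im,x,y,w,h,k):return np.clip(cv2.resize(im[y:y+h,x:x+w],None,fx=k,fy=k,interpolation=cv2.INTER_CUBIC)*1.5,0,255).astype(np.uint8)
# top: x 140..340? scene: 270..410
A=c(s,270,170,133,75,6)  # 798x450 bracket+punch
B=c(t,210,200,133,100,6)
C=c(s,310,200,100,110,5)
cv2.imwrite('pics/c1.png',B);cv2.imwrite('pics/c2.png',np.hstack([C[:,:], cv2.resize(c(t,135,215,50,50,6),(300,300)).copy() if 0 else np.vstack([c(t,140,215,50,50,6),np.zeros((250,300,3),np.uint8)])]))
E
```

```text
(no output)
```

View pics/c1.png

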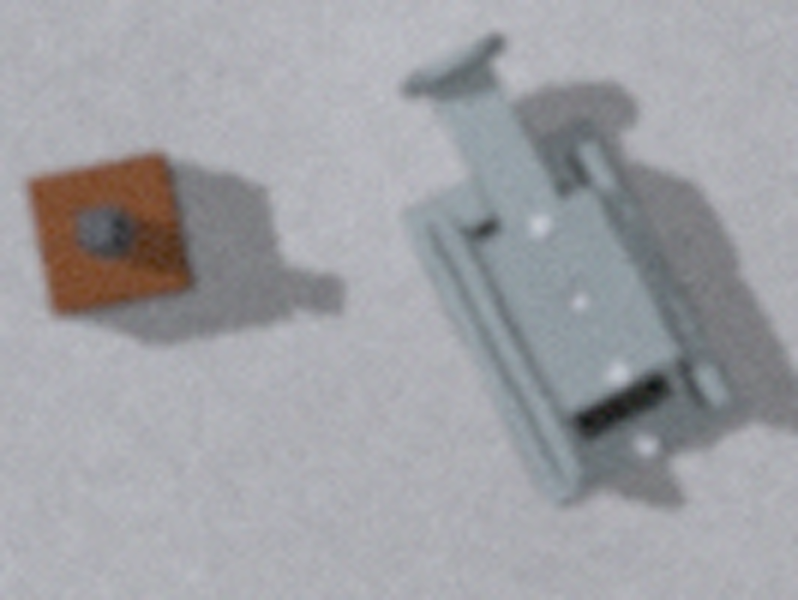

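View pics/c2.png

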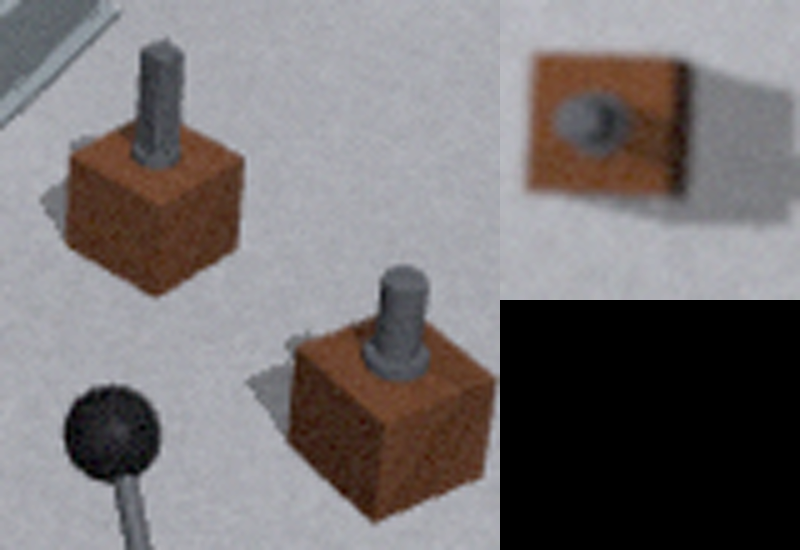

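In c1 the hole is at about (580,302), the screws at (540,226) and (618,372), and the punch stand's top corners at (30,182), (163,153), (190,288) and (55,312). In c2 the near stand clearly holds the long square handle, with its top at (160,47); the other drift is round. Next I'll work out coarse positions.

```bash
cat > h.py <<'E'
import numpy as np,cv2
from scipy.optimize import least_squares
def ld(n): return dict(np.load(f'pics/{n}.npz'))
def proj(f,P,fish=False):
    c=(f['world_to_cam']@np.c_[np.atleast_2d(P),np.ones(len(np.atleast_2d(P)))].T)[:3].T
    K=f['intrinsics']
    if fish:
        r=np.hypot(c[:,0],c[:,1]);k=np.arctan2(r,c[:,2])/np.maximum(r,1e-9)
        return np.c_[K[0,2]+K[0,0]*k*c[:,0],K[1,2]+K[1,1]*k*c[:,1]]
    q=(K@c.T).T;return q[:,:2]/q[:,2:]
def ray(f,uv,fish=False):
    K=f['intrinsics'];x=(uv[0]-K[0,2])/K[0,0];y=(uv[1]-K[1,2])/K[1,1]
    if fish:
        t=np.hypot(x,y);d=np.array([np.sin(t)*x/t,np.sin(t)*y/t,np.cos(t)]) if t>0 else np.array([0,0,1.])
    else:d=np.array([x,y,1.])
    R=f['world_to_cam'][:3,:3];t=f['world_to_cam'][:3,3]
    d=R.T@d;return -R.T@t,d/np.linalg.norm(d)
def atz(f,uv,z,fish=False):
    o,d=ray(f,uv,fish);return o+d*(z-o[2])/d[2]
def tri(*rays):
    A=0;b=0
    for o,d in rays:
        M=np.eye(3)-np.outer(d,d);A=A+M;b=b+M@o
    p=np.linalg.solve(A,b);return p,[round(np.linalg.norm((np.eye(3)-np.outer(d,d))@(p-o))*1e3,1) for o,d in rays]
E
python3 - <<'E'
from h import *
np.set_printoptions(precision=4,suppress=True)
t=ld('top0');s=ld('scene0')
c1=lambda u,v:((u+.5)/6-.5+210,(v+.5)/6-.5+200)
for n,p,z in[('hole',(580,302),.08),('s1',(540,226),.083),('s2',(618,372),.083)]:print(n,atz(t,c1(*p),z))
print('stand',[atz(t,c1(*p),.056)[:2] for p in[(30,182),(163,153),(190,288),(55,312)]],np.mean([atz(t,c1(*p),.056)[:2] for p in[(30,182),(163,153),(190,288),(55,312)]],0))
print('handle tri',tri(ray(t,c1(102,228)),ray(s,(342,209.5))))
W=ld('wrist0')['world_to_cam'];print('cam',-W[:3,:3].T@W[:3,3])
E
```

```text
hole [ 0.49   -0.0972  0.08  ]
s1 [ 0.5231 -0.0802  0.083 ]
s2 [ 0.4596 -0.1129  0.083 ]
stand [array([0.5463, 0.1429]), array([0.5584, 0.0842]), array([0.4987, 0.0728]), array([0.489 , 0.1321])] [0.5231 0.108 ]
handle tri (array([0.5229, 0.1072, 0.1163]), [np.float64(0.8), np.float64(0.8)])
cam [ 0.3708 -0.6271  0.3726]
```

The manual's scale: shifts go in shares of 62.5 mm and turns go in shares of 180 degrees. Converting my numbers, -0.043 m is -0.688, 0.039 m is 0.624.

```bash
python3 steer.py '[{"d": [0.624,-0.688,0]},{"d": [0.624,-0.688,0]},{"d": [0.624,-0.688,0]},{"d": [0.624,-0.688,0]},{"d": [0.624,-0.688,0]},{"d": [0.624,-0.688,0]},{"d": [0.624,-0.688,0]},{"d": [0.624,-0.688,0]},{"d": [0.624,-0.688,0]},{"d": [0.624,-0.688,0]},{},{}]'
python3 - <<'E'
from station import bot, optics, status, job_done
from h import *
f=optics.grab_frame('wrist');np.savez('pics/w1.npz',**f);cv2.imwrite('pics/w1.png',cv2.resize(f['color'][:,:,::-1],(800,600),interpolation=cv2.INTER_CUBIC))
print(proj(f,np.array([[.49,-.0972,.08],[.5231,-.0802,.083],[.4596,-.1129,.083],[.523,.1072,.118]]),True).round(1).tolist())
E
```

```text
time_s: 1.65
ee_pos: [0.4784, -0.1006, 0.2502]
ee_rot: [[0.904, 0.427, -0.0], [0.427, -0.904, -0.0], [-0.001, 0.0, -1.0]]
force: [0.1, 0.4, -0.1]
grip_width: 0.0852
finger_force: 0.0
[[280.0, 185.4], [278.6, 145.1], [281.3, 222.1], [84.7, 66.7]]
```

View pics/w1.png

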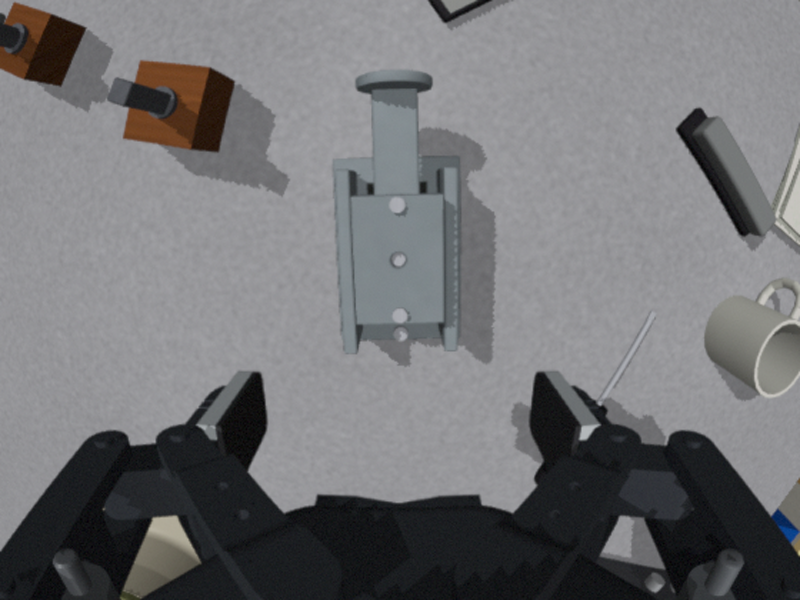

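The wrist view shows the hole at (398,260), the screws at (398,205) and (400,316), and the punch handle top at (121,92), at 800-px scale. I'll move over the punch.

Scaled: -0.042 m is -0.672, 0.023 m is 0.368.

```bash
python3 steer.py '[{"d": [0.368,-0.672,0]},{"d": [0.368,-0.672,0]},{"d": [0.368,-0.672,0]},{"d": [0.368,-0.672,0]},{}]'
python3 - <<'E'
from station import bot, optics, status, job_done
from h import *
np.set_printoptions(precision=4,suppress=True)
f=optics.grab_frame('wrist');np.savez('pics/w2.npz',**f)
p=proj(f,np.array([[.523,.1072,.118]]),True)[0];print(p)
x,y=(p-[50,60]).astype(int);x=max(x,0);y=max(y,0);print(x,y)
cv2.imwrite('pics/w2.png',cv2.resize(f['color'][y:y+100,x:x+100,::-1],None,fx=6,fy=6,interpolation=cv2.INTER_CUBIC))
w=ld('w1');t=ld('top0')
c1=lambda u,v:((u+.5)/6-.5+210,(v+.5)/6-.5+200);k=lambda u,v:((u+.5)*.7-.5,(v+.5)*.7-.5)
for n,a,b,z in[('hole',(580,302),(398,260),.08),('s1',(540,226),(398,205),.083),('s2',(618,372),(400,316),.083)]:
    print(n,atz(w,k(*b),z,True),tri(ray(t,c1(*a)),ray(w,k(*b),True)))
E
```

```text
time_s: 2.33
ee_pos: [0.4904, 0.0929, 0.2502]
ee_rot: [[0.903, 0.429, 0.0], [0.429, -0.903, 0.001], [0.001, -0.001, -1.0]]
force: [-0.4, -1.0, -0.6]
grip_width: 0.0855
finger_force: 0.0
[279.2653 165.3655]
229 105
hole [ 0.4924 -0.0945  0.08  ] (array([ 0.4902, -0.0969,  0.066 ]), [np.float64(1.3), np.float64(1.3)])
s1 [ 0.5245 -0.0794  0.083 ] (array([ 0.5237, -0.0803,  0.073 ]), [np.float64(0.7), np.float64(0.7)])
s2 [ 0.4599 -0.1113  0.083 ] (array([ 0.4595, -0.1123,  0.0809]), [np.float64(0.7), np.float64(0.7)])
```

View pics/w2.png

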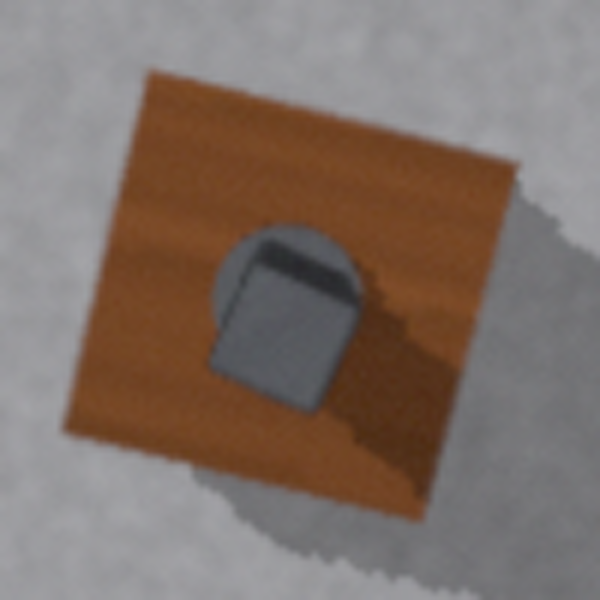

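The crop shows the handle-top corners at (254,258), (358,302), (315,412) and (211,368), and the stand-top corners at (150,72), (518,162), (425,520) and (65,432).

```bash
python3 - <<'E'
from h import *
np.set_printoptions(precision=4,suppress=True)
f=ld('w2');t=ld('top0');s=ld('scene0')
k=lambda u,v:((u+.5)/6-.5+229,(v+.5)/6-.5+105)
c1=lambda u,v:((u+.5)/6-.5+210,(v+.5)/6-.5+200)
H=np.array([atz(f,k(*p),.118,True)[:2] for p in[(254,258),(358,302),(315,412),(211,368)]])
S=np.array([atz(f,k(*p),.056,True)[:2] for p in[(150,72),(518,162),(425,520),(65,432)]])
C=atz(f,k(288,298),.062,True)
for Q in(H,S):
    d=np.roll(Q,-1,0)-Q;print(Q.mean(0),np.linalg.norm(d,axis=1),np.degrees(np.arctan2(d[:,1],d[:,0]))%90)
print('collar',C)
w1=ld('w1');k1=lambda u,v:((u+.5)*.7-.5,(v+.5)*.7-.5)
print('handle tri',tri(ray(s,(342,209.5)),ray(f,k(284.5,335),True),ray(w1,k1(121,92),True)))
E
```

```text
[0.5254 0.1112] [0.0148 0.0157 0.0149 0.0156] [2.296  4.419  2.1031 3.9161]
[0.525  0.1107] [0.0611 0.0612 0.0615 0.0608] [11.6632 11.7111 11.3235 11.3801]
collar [0.5253 0.111  0.062 ]
handle tri (array([0.5248, 0.1102, 0.1174]), [np.float64(1.0), np.float64(1.1), np.float64(1.1)])
```

Scaled: 0.02 m is 0.32, 0.018 m is 0.288, 0.129 rad / 3.1416 = 0.0411.

```bash
python3 steer.py '[{"d": [0,0,0.32],"rotvec": [0,0,0.0411]},{"d": [0,0,0.32],"rotvec": [0,0,0.0411]},{"d": [0,0,0.32],"rotvec": [0,0,0.0411]},{"d": [0.288,-0.128,0.16]},{"d": [0.288,-0.128,0]},{},{}]'
```

```text
time_s: 3.25
ee_pos: [0.5252, 0.1078, 0.1803]
ee_rot: [[0.999, 0.054, -0.0], [0.054, -0.999, -0.0], [-0.0, 0.0, -1.0]]
force: [-0.2, 0.0, 0.0]
grip_width: 0.0854
finger_force: 0.0
```

Scaled: 0.03 m is 0.48, -0.003 m is -0.048.

```bash
python3 steer.py '[{"d": [0,-0.048,0.48]},{"d": [0,0,0.48]},{"d": [0,0,0.32]},{"d": [0,0,0.128]},{}]' && python3 steer.py '[{},{},{},{},{},{},{},{}]' 0 80
```

```text
time_s: 3.88
ee_pos: [0.5248, 0.1113, 0.0923]
ee_rot: [[0.999, 0.054, -0.001], [0.054, -0.999, -0.0], [-0.001, 0.0, -1.0]]
force: [-0.6, 0.6, 0.4]
grip_width: 0.0854
finger_force: 0.0
time_s: 4.88
ee_pos: [0.5251, 0.1117, 0.0926]
ee_rot: [[0.999, 0.054, 0.0], [0.054, -0.999, 0.0], [0.0, -0.0, -1.0]]
force: [-0.5, 0.7, 4.9]
grip_width: 0.0154
finger_force: 77.8
```

Scaled: -0.035 m is -0.56, -0.025 m is -0.4.

```bash
python3 steer.py '[{"d": [0,0,-0.096]},{"d": [0,0,-0.192]},{"d": [0,0,-0.224]},{"d": [0,0,-0.224]},{"d": [0,0,-0.224]},{"d": [0,0,-0.4]},{"d": [0,0,-0.56]},{}]' && python3 steer.py '[{"d": [-0.08,0.4,0]},{"d": [-0.16,0.72,0]},{"d": [-0.16,0.72,0]},{"d": [-0.16,0.72,0]},{"d": [-0.144,0.552,0]},{"d": [0,0.16,0.16]},{"d": [0,0,0.24]},{},{}]'
python3 - <<'E'
from station import bot, optics, status, job_done
from h import *
s=status.state();print(s['ee_pos'],s['force'],s['torque'],s['grip_width'])
f=optics.grab_frame('wrist');np.savez('pics/w3.npz',**f)
e=s['ee_pos'];R=s['ee_rot']
print(proj(f,np.array([[.4923,-.0949,.08],e+R@[0,0,.0826],e+R@[0,0,.0366]]),True))
cv2.imwrite('pics/w3.png',cv2.resize(f['color'][100:250,190:370,::-1],(720,600),interpolation=cv2.INTER_CUBIC))
E
```

```text
time_s: 5.88
ee_pos: [0.5262, 0.112, 0.2151]
ee_rot: [[0.999, 0.054, 0.005], [0.054, -0.999, 0.001], [0.005, -0.001, -1.0]]
force: [0.8, -0.0, -1.4]
grip_width: 0.0148
finger_force: 77.8
time_s: 7.0
ee_pos: [0.4922, -0.0936, 0.1869]
ee_rot: [[0.998, 0.056, -0.001], [0.056, -0.998, 0.0], [-0.001, -0.0, -1.0]]
force: [-0.3, 0.1, -1.4]
grip_width: 0.0149
finger_force: 78.0
[ 0.49224262 -0.09361136  0.18693139] [-0.25726375  0.08492763 -1.35845797] [ 0.0002366  -0.0273054   0.01384536] 0.014941776118194203
[[279.96811497 217.69930137]
 [278.1159287  228.14120071]
 [278.0198891  255.22352651]]
```

View pics/w3.png

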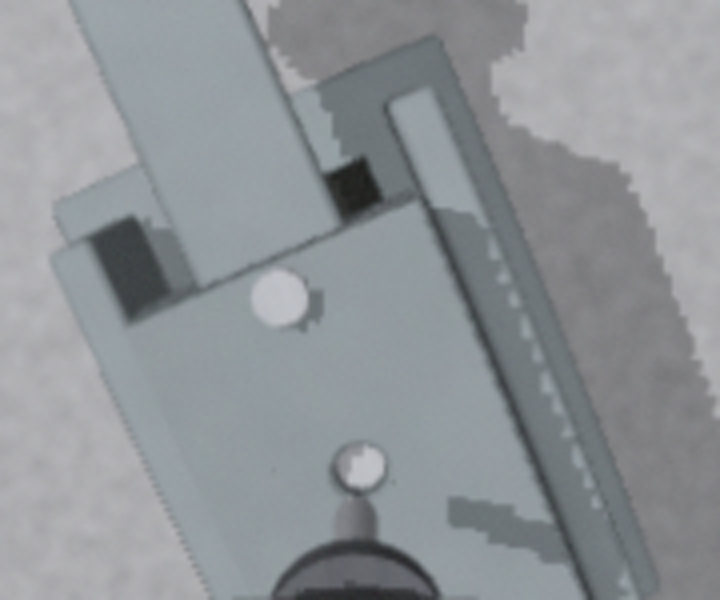

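The crop shows the hole at about (360,467) and the tip's far edge at about (356,495), just below it. I'll convert both to positions.

```bash
python3 - <<'E'
from h import *
f=ld('w3');k=lambda u,v:((u+.5)/4-.5+190,(v+.5)/4-.5+100)
z=.1869-.0826
h=atz(f,k(360,467),.08,True)
t=atz(f,k(356,495),z,True)
R=np.array([[.998,.056],[.056,-.998]])
tc=t[:2]-R[:,0]*.0035
print(h,t,tc,'tool delta',R.T@(h[:2]-tc))
E
```

```text
[ 0.49330173 -0.09459031  0.08      ] [ 0.49551056 -0.09373228  0.1043    ] [ 0.49201756 -0.09392828] tool delta [0.00124454 0.00073261]
```

Scaled: 0.006 m is 0.096, 0.0012 m is 0.0192.

```bash
python3 steer.py '[{"d": [0.0192,0.0112,0.096]},{"d": [0,0,0.096]},{"d": [0,0,0.064]},{"d": [0,0,0.032]},{"d": [0,0,0.016]},{"d": [0,0,0.016]},{"d": [0,0,0.016]},{"d": [0,0,0.016]},{"d": [0,0,0.016]},{}]' && python3 steer.py '[{"d": [0,0,0.008]},{"d": [0,0,0.008]},{"d": [0,0,0.008]},{"d": [0,0,0.008]},{}]'
```

```text
time_s: 8.3
ee_pos: [0.4933, -0.0955, 0.1642]
ee_rot: [[0.999, 0.054, -0.0], [0.054, -0.999, -0.0], [-0.0, 0.0, -1.0]]
force: [0.4, 0.4, -1.7]
grip_width: 0.0151
finger_force: 78.0
time_s: 8.93
ee_pos: [0.4933, -0.0955, 0.1622]
ee_rot: [[0.999, 0.054, -0.0], [0.054, -0.999, -0.0], [-0.0, 0.0, -1.0]]
force: [0.2, -0.2, -1.0]
grip_width: 0.0146
finger_force: 78.0
```

Scaled: -0.001 m is -0.016.

```bash
python3 steer.py '[{"d": [0,-0.016,0]},{}]' && python3 steer.py '[{"d": [0,0,0.008]},{"d": [0,0,0.008]},{"d": [0,0,0.008]},{"d": [0,0,0.008]},{"d": [0,0,0.008]},{"d": [0,0,0.008]},{}]'
```

```text
time_s: 9.18
ee_pos: [0.4933, -0.0944, 0.1623]
ee_rot: [[0.999, 0.054, -0.0], [0.054, -0.999, 0.0], [-0.0, -0.0, -1.0]]
force: [-0.2, 0.9, -1.3]
grip_width: 0.0154
finger_force: 78.0
time_s: 10.05
ee_pos: [0.4933, -0.0945, 0.1592]
ee_rot: [[0.999, 0.054, -0.0], [0.054, -0.999, -0.0], [-0.0, 0.0, -1.0]]
force: [0.3, 0.1, -0.8]
grip_width: 0.015
finger_force: 78.0
```

Scaled: 0.0005 m is 0.008.

```bash
python3 steer.py '[{"d": [0,0,0.008]},{"d": [0,0,0.008]},{"d": [0,0,0.008]},{"d": [0,0,0.008]},{"d": [0,0,0.008]},{"d": [0,0,0.008]},{}]' && python3 steer.py '[{"d": [0,0,0.008]},{"d": [0,0,0.008]},{"d": [0,0,0.008]},{"d": [0,0,0.008]},{"d": [0,0,0.008]},{"d": [0,0,0.008]}]'
```

```text
time_s: 10.92
ee_pos: [0.4934, -0.0945, 0.1568]
ee_rot: [[0.999, 0.054, 0.001], [0.054, -0.999, -0.0], [0.001, 0.0, -1.0]]
force: [-1.4, 0.3, 7.1]
grip_width: 0.0151
finger_force: 78.8
time_s: 11.68
ee_pos: [0.4934, -0.0945, 0.1539]
ee_rot: [[0.999, 0.054, 0.001], [0.054, -0.999, -0.0], [0.001, 0.0, -1.0]]
force: [-1.3, -0.1, 9.7]
grip_width: 0.015
finger_force: 78.8
```

Scaled: 0.001 m is 0.016.

```bash
python3 steer.py '[{"d": [0,0,0.016]},{"d": [0,0,0.016]},{"d": [0,0,0.016]},{"d": [0,0,0.016]},{"d": [0,0,0.016]},{"d": [0,0,0.016]},{"d": [0,0,0.016]},{"d": [0,0,0.016]},{"d": [0,0,0.016]},{"d": [0,0,0.016]},{"d": [0,0,0.016]},{"d": [0,0,0.016]}]' && python3 steer.py '[{"d": [0,0,0.016]},{"d": [0,0,0.016]},{"d": [0,0,0.016]},{"d": [0,0,0.016]},{"d": [0,0,0.016]},{"d": [0,0,0.016]},{"d": [0,0,0.016]}]'
```

```text
time_s: 13.18
ee_pos: [0.4935, -0.0945, 0.1419]
ee_rot: [[0.999, 0.054, 0.001], [0.054, -0.999, -0.0], [0.001, 0.0, -1.0]]
force: [-1.1, 0.6, 9.2]
grip_width: 0.0152
finger_force: 78.8
time_s: 14.05
ee_pos: [0.4934, -0.0946, 0.1348]
ee_rot: [[0.999, 0.054, 0.001], [0.054, -0.999, -0.0], [0.001, 0.0, -1.0]]
force: [-2.2, -0.1, 9.1]
grip_width: 0.0152
finger_force: 78.8
```

Tip is at about 0.052. I'll slow down until the pin head lands on the floor.

Scaled: 0.001 m is 0.016, 0.0005 m is 0.008.

```bash
python3 steer.py '[{"d": [0,0,0.016]},{"d": [0,0,0.016]},{"d": [0,0,0.016]},{"d": [0,0,0.016]},{"d": [0,0,0.008]},{"d": [0,0,0.008]},{}]' && python3 steer.py '[{"d": [0,0,0.008]},{"d": [0,0,0.008]},{"d": [0,0,0.008]},{}]'
```

```text
time_s: 14.92
ee_pos: [0.4934, -0.0945, 0.1298]
ee_rot: [[0.999, 0.054, 0.001], [0.054, -0.999, -0.0], [0.001, 0.0, -1.0]]
force: [-0.9, -0.2, 7.7]
grip_width: 0.0148
finger_force: 78.8
time_s: 15.42
ee_pos: [0.4934, -0.0945, 0.1283]
ee_rot: [[0.999, 0.054, 0.001], [0.054, -0.999, -0.0], [0.001, 0.0, -1.0]]
force: [-0.6, 0.0, 7.8]
grip_width: 0.0153
finger_force: 78.8
```

Scaled: 0.0005 m is 0.008.

```bash
for i in 1 2; do python3 steer.py '[{"d": [0,0,0.008]},{"d": [0,0,0.008]},{}]' | egrep 'ee_pos|force'; done
```

```text
ee_pos: [0.4934, -0.0946, 0.1274]
force: [-2.4, 0.4, 10.1]
finger_force: 79.3
ee_pos: [0.4937, -0.0946, 0.1271]
force: [-3.5, 1.3, 20.6]
finger_force: 80.8
```

The head has landed: force has risen to 20 N and the tip has stopped advancing. I'll retract and return to the stand.

Scaled: -0.024 m is -0.384, -0.02 m is -0.32.

```bash
python3 steer.py '[{"d": [0,0,-0.048]},{"d": [0,0,-0.112]},{"d": [0,0,-0.16]},{"d": [0,0,-0.192]},{"d": [0,0,-0.192]},{"d": [0,0,-0.32]},{"d": [0,0,-0.384]},{}]' && python3 steer.py '[{"d": [0.08,-0.4,0]},{"d": [0.16,-0.72,0]},{"d": [0.16,-0.72,0]},{"d": [0.16,-0.72,0]},{"d": [0.096,-0.48,0]},{"d": [0.032,-0.2208,0]},{},{},{}]'
```

```text
time_s: 17.18
ee_pos: [0.4941, -0.0946, 0.2157]
ee_rot: [[0.999, 0.054, 0.004], [0.054, -0.999, -0.0], [0.004, 0.001, -1.0]]
force: [0.1, -0.1, -2.0]
grip_width: 0.0152
finger_force: 77.9
time_s: 18.3
ee_pos: [0.5252, 0.1098, 0.2138]
ee_rot: [[0.999, 0.052, -0.0], [0.052, -0.999, -0.0], [-0.0, 0.0, -1.0]]
force: [-0.1, 0.2, -1.3]
grip_width: 0.0147
finger_force: 78.1
```

Scaled: 0.025 m is 0.4, -0.0015 m is -0.024.

```bash
python3 steer.py '[{"d": [0,-0.024,0.32]},{"d": [0,0,0.4]},{"d": [0,0,0.24]},{"d": [0,0,0.128]},{},{}]'
python3 - <<'E'
from station import bot, optics, status, job_done
from h import *
s=status.state();e=s['ee_pos'];R=s['ee_rot'];print(e)
f=optics.grab_frame('wrist');np.savez('pics/w4.npz',**f)
print(proj(f,np.array([[.525,.1107,.056],e+R@[0,0,.0826]]),True))
cv2.imwrite('pics/w4.png',cv2.resize(f['color'][140:290,190:370,::-1],(720,600),interpolation=cv2.INTER_CUBIC))
E
```

```text
time_s: 19.05
ee_pos: [0.5255, 0.1128, 0.1463]
ee_rot: [[0.999, 0.054, 0.001], [0.054, -0.999, 0.0], [0.001, -0.0, -1.0]]
force: [0.1, 0.6, -0.5]
grip_width: 0.0152
finger_force: 78.1
[0.5255155  0.11282358 0.14632434]
[[281.21968715 225.60415705]
 [278.14709431 228.14954956]]
```

View pics/w4.png

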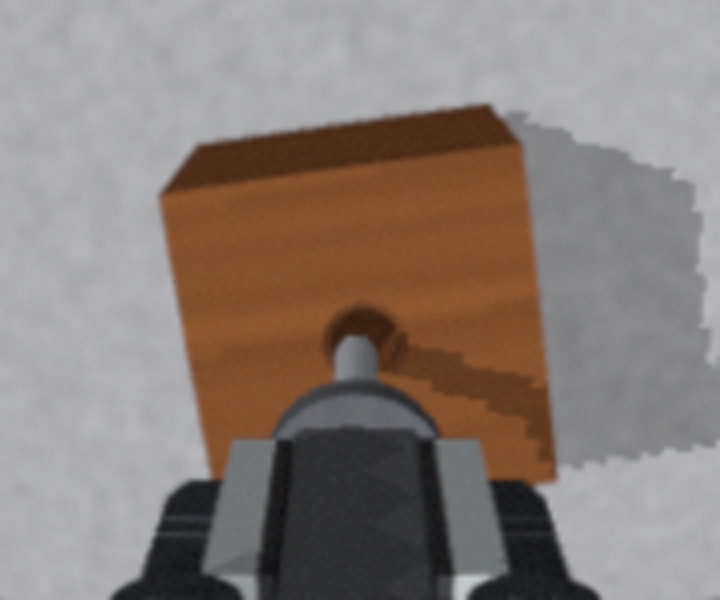

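The tip (356,340) sits over the hole mouth (363,345), about 1 mm to the left. I'll shift tool y by +1.2 mm and lower it.

Scaled: 0.008 m is 0.128, 0.0012 m is 0.0192.

```bash
python3 steer.py '[{"d": [0,0.0192,0.032]},{"d": [0,0,0.096]},{"d": [0,0,0.128]},{"d": [0,0,0.128]},{"d": [0,0,0.128]},{"d": [0,0,0.128]},{"d": [0,0,0.096]},{"d": [0,0,0.048]},{"d": [0,0,0.016]},{}]' && for i in 1 2; do python3 steer.py '[{"d": [0,0,0.016]},{"d": [0,0,0.008]},{}]'; done
```

```text
time_s: 20.35
ee_pos: [0.5253, 0.1116, 0.0959]
ee_rot: [[0.999, 0.054, 0.0], [0.054, -0.999, 0.0], [0.0, -0.0, -1.0]]
force: [0.2, -0.1, -0.9]
grip_width: 0.0149
finger_force: 78.1
time_s: 20.72
ee_pos: [0.5252, 0.1116, 0.0943]
ee_rot: [[0.999, 0.054, -0.0], [0.054, -0.999, -0.0], [-0.0, 0.0, -1.0]]
force: [0.2, -0.4, -1.0]
grip_width: 0.0149
finger_force: 78.1
time_s: 21.1
ee_pos: [0.5252, 0.1116, 0.0927]
ee_rot: [[0.999, 0.054, -0.0], [0.054, -0.999, -0.0], [-0.0, 0.0, -1.0]]
force: [-0.2, 0.6, -0.9]
grip_width: 0.0152
finger_force: 78.2
```

Scaled: 0.0004 m is 0.0064.

```bash
for i in 1 2 3; do python3 steer.py '[{"d": [0,0,0.0064]},{"d": [0,0,0.0064]},{}]'|egrep 'ee_pos|^force'; done
```

```text
ee_pos: [0.5252, 0.1116, 0.0926]
force: [-2.2, -0.8, 9.5]
ee_pos: [0.5252, 0.1116, 0.0926]
force: [-3.5, -1.3, 21.1]
ee_pos: [0.5253, 0.1116, 0.0925]
force: [-6.7, -1.9, 30.4]
```

Seated on the collar. I'll take the load off, release and lift clear.

Scaled: -0.001 m is -0.016.

```bash
python3 steer.py '[{"d": [0,0,-0.016]},{"d": [0,0,-0.016]},{}]' - 20 && python3 steer.py '[{},{},{},{},{},{},{},{}]' 0.085 && python3 steer.py '[{"d": [0,0,-0.08]},{"d": [0,0,-0.24]},{"d": [0,0,-0.48]},{"d": [0,0,-0.64]},{"d": [-0.16,0,-0.64]},{"d": [-0.32,0,-0.32]},{},{}]'
python3 - <<'E'
from station import bot, optics, status, job_done
from h import *
f=optics.grab_frame('wrist');np.savez('pics/w5.npz',**f);g=optics.grab_frame('scene')['color']
p=proj(f,np.array([[.5253,.111,.118],[.4933,-.0946,.08]]),True);print(p)
x,y=np.maximum(p[0].astype(int)-50,0)
a=cv2.resize(f['color'][y:y+100,x:x+100],(400,400));b=cv2.resize(g[170:270,270:370],(400,400))
cv2.imwrite('pics/w5.png',np.hstack([a,b])[:,:,::-1])
E
```

```text
time_s: 22.6
ee_pos: [0.5254, 0.1116, 0.0927]
ee_rot: [[0.999, 0.054, 0.0], [0.054, -0.999, 0.0], [0.0, -0.0, -1.0]]
force: [-0.7, 0.3, 7.2]
grip_width: 0.015
finger_force: 78.9
time_s: 23.6
ee_pos: [0.5252, 0.1116, 0.0923]
ee_rot: [[0.999, 0.054, -0.0], [0.054, -0.999, -0.0], [-0.0, 0.0, -1.0]]
force: [-0.5, 0.3, -0.1]
grip_width: 0.0848
finger_force: 0.0
time_s: 24.6
ee_pos: [0.4956, 0.11, 0.2426]
ee_rot: [[0.999, 0.054, 0.001], [0.054, -0.999, 0.0], [0.001, -0.0, -1.0]]
force: [0.2, -0.7, 0.3]
grip_width: 0.0848
finger_force: 0.0
[[279.00485781 174.36177796]
 [474.25548464 214.205081  ]]
```

View pics/w5.png

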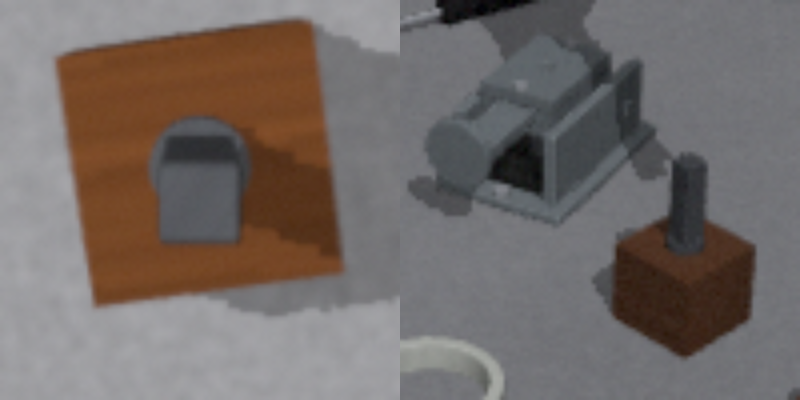

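The pictures show the punch upright and seated on its collar in its stand (handle top at (200,200) on the left, punch at (687,200) on the right), with the gripper clear. I'll hand in.

```bash
python3 -c "
from station import bot, optics, status, job_done
print(job_done())"
```

```text
the job is handed in; nothing more can be done
None
```

I pressed the hinge pin down until its head landed on the cup floor (about 20 N at the highest reading), stood the punch back upright on its collar in its own stand, let go, and handed the job in after about 25 s; no verdict came back.

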